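Turn the controller's dial on by one click, then press start

TASK

On the wiring board, push the big knurled dial of the controller round with a fingertip, clockwise seen from above, until it clicks out of off (dot) into the next position (single bar), and no further. Then press the push button on the small station right down and let it come back up. Just touch them: do not pick up either unit or shove it across the board, do not press the button before the dial is set, and leave the lamp, socket and junction box alone.

Things in the scene. Friction and masses are not known exactly. Their poses are not given: they have to be found in the camera images.
- dial_unit: Controller, loose on the wooden board (board top 16 mm above the table): white box 130 x 130 x 38 mm, 1.8 kg, big round grey dial on top. Origin: centre of its underside; x, y along its sides, +x its far side, z up; yaw within 0.6 rad. Marks printed round the dial: dot (off) 40 degrees left (+y) of +x, single bar at +x, double bar 40 degrees right.
- dial_top (a point): Centre of the dial's flat top, on its upright axis, 66 mm above the unit's underside; white pointer line along +x, z up. Dial 24 mm tall, 96 mm over its rim of 30 upright 2 mm ridges. It gives when pressed down: 2 N at first, 9 N at 3 mm, where it stops. A fingertip pressed 2 to 3 mm down, 30 to 35 mm off the axis, and moved in an arc carries the dial round; so do the ridges, from the side.
- dial (a joint): Turn of the dial in rad, growing clockwise seen from above. Three sprung detents: 0 off (dot), 0.70 next position (single bar), 1.40 last position (double bar); stops just outside 0 and 1.40. It takes up to 0.045 N m to leave a detent; past about 0.35 it is drawn by itself into 0.70, past about 1.05 into 1.40. Starts at off.
- station: Push-button station standing loose on the board: white box 78 x 78 x 45 mm, 0.7 kg, one round black push button on its top. Origin: centre of its underside. It and the controller may swap sides.
- button_top (a point): Centre of the top of the push button (32 mm across); the button is pressed straight down.
- button (a joint): Travel of the push button in m: 0 up, 0.006 fully down (takes about 4 N), springs back when let go.
- lamp: Bystander: light bulb in an upright white holder, 64 mm across the foot, 135 mm tall. Origin: centre of its underside.
- socket: Bystander: wall socket, 80 x 80 x 42 mm. Origin: centre of its underside.
- junction: Bystander: round white junction box, 82 mm across, 42 mm tall. Origin: centre of its underside.
Mind the look-alikes: they are no part of the job. There is more than one size of the dial_unit; the job needs the larger.

How it is judged:
By the outcome, as a careful person would: the job done as asked, in the order asked, and still so for the second after the job is handed in, with the robot touching nothing.
It also fails if it takes over 45 s, if anything falls off the work surface, if the arm or the gripper's body presses on something with over 40 N, if the wrist force passes 120 N, or if a joint passes its speed limit or range.

ROBOT

A 6-joint arm with a two-finger parallel gripper is mounted at the origin on the work surface. World frame = base frame: x ahead of the robot, y to its left, z up, the work surface at z = 0. Lengths are in m, angles in rad, forces in N, time in s.
With the tool pointing down it reaches from about 0.375 to 0.975 m from the base axis. Payload 3.8 kg.
Tool frame: the origin (TCP) lies on the centre line of the jaws, within the pads' length; the fingertips stand 22 mm ahead of it and the grasp point (between the pads) lies 3 mm ahead of it; x points along the fingers, y is the direction in which the jaws open and shut, and the axes are right-handed (so a half turn about x gives the same grasp; the last joint's range is limited). The gripper opens to 85 mm and grips with 20 to 120 N. Pads are 22 mm wide; open, the fingers measure 114 mm over their backs; the gripper's body (76 mm by 85 mm) begins 54 mm behind the grasp point. The pads swing forward as they close: fully open they stand 13 mm farther back than shut.
Start: joints at [1.138, 0.264, 1.604, -0, 1.274, -0.037], TCP at [0.26, 0.623, 0.253] pointing down, gripper open.
Joint ranges: [-2.63, 2.63], [-0.94, 2.18], [0.31, 2.57], [-1.31, 4.45], [0, 2.66], [-2.55, 2.55]. Speed limits (rad/s): [2.57, 2.57, 3.14, 3.14, 3.14, 3.14].

INTERFACE

Orientations are given as a rotation vector (axis times angle).
In Python, from workcell import monitor, eyes, finish_job gives the robot as it stands. The module is installed in compiled form; this text tells all that it offers.
- The arm moves only by the tool play_rows, never from a script. Its argument "deltas" is a list of rows, each an object of numbers: "wx", "wy", "wz": the turn, a rotation vector about the world's x, y, z in degrees; "x", "y", "z": the shift along the world's x, y, z in mm; "fingers": the closure, from -1 (fully open) to 1 (shut), so that 0 is half open. A call has 1 to 20 rows; each row is the pose to reach, as a shift and turn from the pose commanded when the call began; what a row does not reach only later rows make up. A row lasts 1/8 s, in which the tool goes at most 62.5 mm and 10.7 degrees, less where a joint would pass 70% of its speed; a pose out of reach is approached as far as the arm can. A call with a gripper value outside its range is refused whole. The fingers move at their own pace and stop on an object; "grip_force" is the grip in N (left out, the last holds). Time passes only in rows, so rows that repeat a pose let the fingers close. It gives the time, the measured TCP pose, the force and the opening at its end, in the units of the state.
- monitor.read_state(): the state, without advancing time (a new reading comes with each control period).
- eyes.read_camera(name): name is "side" or "top"; returns a dict with "frame" (480x640x3 uint8, red, green, blue), "depth" (480x640 float32, m along the optical axis (not along the pixel's ray), 0 where there is no reading), "K" (3x3 intrinsics, pixels), "view" (4x4, takes a point from world to camera coordinates). Camera axes: x right, y down, z forward; pixel columns grow to the right and rows downward; lengths in m; the calibration is good to about 2 mm. A picture is of the moment at which its call begins.
- finish_job(): hands the job in, once; it reports no verdict.
The state is a dict: "time": time; "q": joint angles; "joint_vel": joint speeds; "joint_torque": joint torques, N m; "tool_pos": TCP position; "tcp_rot": TCP orientation; "wrist_force": force on the tool from outside, world axes, zero at the start; "torque": the same for the moment, N m; "width": opening from 0.0 (shut) to 1.0 (fully open).
Only numpy, scipy, OpenCV 4.12 (cv2) and the standard library are available. Lean on these libraries where they do the work, as an engineer would, in place of code of your own. Each camera call takes 0.05 s, during which the arm holds its last target.

## Working session

There is one attempt and no reset: what is moved stays moved. The work goes in short steps, Python scripts to look and compute and a tool call to move; the robot and the scene stay as the last step left them, time stands still between calls to the robot, and variables do not carry over. Pictures are saved under pics/ and viewed, and the job is handed in when it is done.

Besides the shell and the picture viewer there is one more tool, called in YAML: its name, and indented under it one key for each argument. play_rows: Moves the arm, as the interface text tells. Its arguments: {"type":"object","properties":{"deltas":{"type":"array"},"grip_force":{"type":"number"}},"required":["deltas"]}

```bash
mkdir -p pics
python3 - <<'E'
from workcell import monitor, eyes
import cv2,numpy as np
for n in("top","side"):
    d=eyes.read_camera(n); cv2.imwrite(f"pics/{n}0.png",d["frame"][:,:,::-1]); np.savez(f"{n}0.npz",**d)
    print(d["K"],d["view"])
print(monitor.read_state())
E
```

```text
[[599.9372978    0.         322.22954968]
 [  0.         599.9372978  242.75216809]
 [  0.           0.           1.        ]] [[ 0.0129961  -0.99989468  0.0064592   0.00460771]
 [-0.99652089 -0.01348355 -0.08224543  0.54402831]
 [ 0.08232386 -0.00536786 -0.99659117  1.68770738]
 [ 0.          0.          0.          1.        ]]
[[549.21851701   0.         322.20211855]
 [  0.         549.21851701 241.77385299]
 [  0.           0.           1.        ]] [[ 0.95634577 -0.29201772 -0.01133195 -0.51034614]
 [-0.18087163 -0.56099916 -0.8078152   0.15392454]
 [ 0.22953914  0.77460028 -0.58932689  1.18092222]
 [ 0.          0.          0.          1.        ]]
{'time': 0.1, 'q': array([ 1.13811472e+00,  2.64669449e-01,  1.60525568e+00, -4.80485084e-06,
        1.27370597e+00, -3.69048765e-02]), 'joint_vel': array([-0.00025893, -0.00211638, -0.00252276, -0.00069388,  0.00048788,
       -0.00052401]), 'joint_torque': array([ 3.47515806e-04, -5.16707289e+01, -3.68588519e+01, -4.09121492e-05,
        6.23050568e-03,  3.19389528e-06]), 'tool_pos': array([0.25997308, 0.62225003, 0.25208227]), 'tcp_rot': array([ 0.30892749,  1.54887734, -0.31206022]), 'wrist_force': array([0.25781116, 0.64821485, 0.16750369]), 'torque': array([-0.08395837,  0.02075598, -0.01261791]), 'width': 1.0026642470963034}
```

View pics/top0.png

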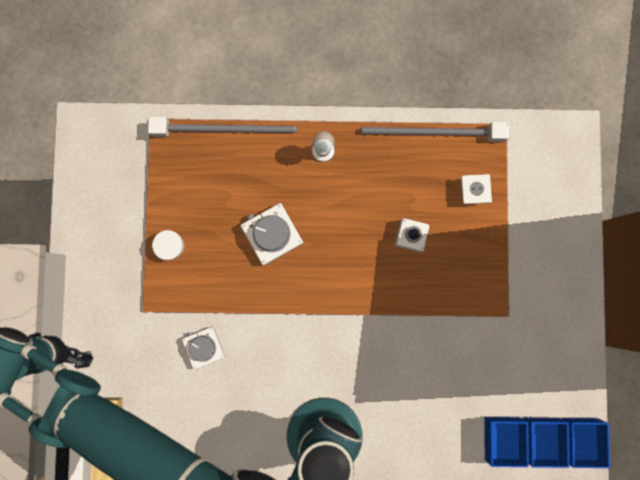

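View pics/side0.png

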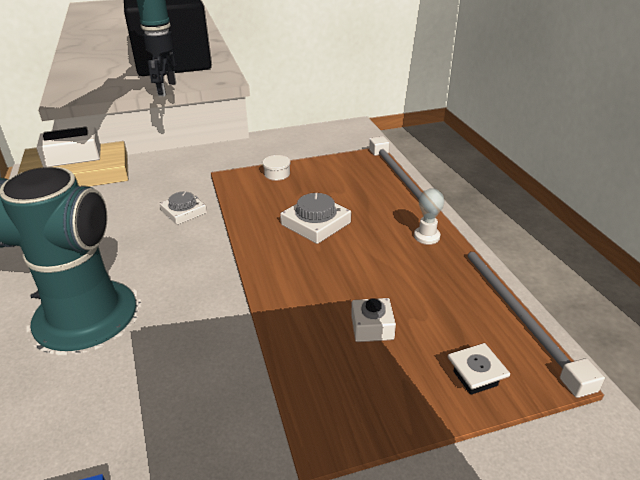

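The top view shows two possible dials: the large one on the board at px (272,234) and the small look-alike off the board at (202,348). There is one button, on the station at (413,235). The socket at (476,189) and the junction box at (168,245) are bystanders. I choose the large dial and will check it in a close crop.

```bash
cat > h.py <<'E'
import numpy as np
def ray(d,u,v,z):
    K,V=d["K"],d["view"];R,t=V[:3,:3],V[:3,3]
    c=-R.T@t; r=R.T@np.linalg.solve(K,[u,v,1.]); return c+r*(z-c[2])/r[2]
def pts(d):
    K,V=d["K"],d["view"];R,t=V[:3,:3],V[:3,3]
    v,u=np.mgrid[:480,:640]; Z=d["depth"]
    P=np.stack([(u-K[0,2])/K[0,0]*Z,(v-K[1,2])/K[1,1]*Z,Z],-1)
    return (P-t)@R
def proj(d,p):
    c=d["view"][:3,:3]@np.array(p)+d["view"][:3,3]; c=d["K"]@c; return c[:2]/c[2]
E
python3 - <<'E'
import cv2,numpy as np
from h import *
T=np.load("top0.npz");S=np.load("side0.npz")
a=cv2.resize(T["frame"][195:275,230:310],(400,400),interpolation=cv2.INTER_CUBIC)
b=cv2.resize(T["frame"][195:275,373:453],(400,400),interpolation=cv2.INTER_CUBIC)
cv2.imwrite("pics/crop0.png",np.hstack([a,b])[:,:,::-1])
a=cv2.resize(S["frame"][180:250,270:360],(400,311),interpolation=cv2.INTER_CUBIC)
b=cv2.resize(S["frame"][280:350,330:420],(400,311),interpolation=cv2.INTER_CUBIC)
cv2.imwrite("pics/crop1.png",np.hstack([a,b])[:,:,::-1])
P=pts(T)
for name,(u0,u1,v0,v1) in dict(dial=(235,307,200,270),st=(393,435,212,256)).items():
    Q=P[v0:v1,u0:u1].reshape(-1,3); C=T["frame"][v0:v1,u0:u1].reshape(-1,3)
    h,e=np.histogram(Q[:,2],np.arange(0,.14,.004)); print(name,[(round(x,3),n) for x,n in zip(e,h) if n>8])
    for lo,hi in ((.045,.068),(.073,.09),(.068,.1)):
        m=(Q[:,2]>lo)&(Q[:,2]<hi)
        if m.sum()>10:
            q=Q[m]; print(lo,hi,m.sum(),q.mean(0).round(4),cv2.minAreaRect(q[:,:2].astype(np.float32)*1000))
E
```

```text
dial [(np.float64(0.004), np.int64(67)), (np.float64(0.008), np.int64(344)), (np.float64(0.012), np.int64(884)), (np.float64(0.016), np.int64(986)), (np.float64(0.02), np.int64(445)), (np.float64(0.024), np.int64(101)), (np.float64(0.032), np.int64(13)), (np.float64(0.04), np.int64(16)), (np.float64(0.044), np.int64(80)), (np.float64(0.048), np.int64(244)), (np.float64(0.052), np.int64(493)), (np.float64(0.056), np.int64(314)), (np.float64(0.06), np.int64(98)), (np.float64(0.064), np.int64(12)), (np.float64(0.072), np.int64(45)), (np.float64(0.076), np.int64(215)), (np.float64(0.08), np.int64(355)), (np.float64(0.084), np.int64(216)), (np.float64(0.088), np.int64(61))]
0.045 0.068 1232 [0.5647 0.1534 0.0545] ((571.4462280273438, 157.44235229492188), (141.9636993408203, 130.01927185058594), 30.20755958557129)
0.073 0.09 872 [0.5662 0.1545 0.082 ] ((565.646728515625, 154.0875244140625), (91.3628921508789, 94.07495880126953), 1.5989612340927124)
0.068 0.1 906 [0.5659 0.1542 0.0821] ((565.646728515625, 154.0875244140625), (91.3628921508789, 94.07495880126953), 1.5989612340927124)
st [(np
[... 389 characters left out ...]
.float64(0.06), np.int64(205)), (np.float64(0.064), np.int64(122)), (np.float64(0.068), np.int64(57)), (np.float64(0.072), np.int64(49)), (np.float64(0.076), np.int64(45)), (np.float64(0.08), np.int64(35)), (np.float64(0.084), np.int64(38)), (np.float64(0.088), np.int64(13))]
0.045 0.068 557 [ 0.5675 -0.2382  0.0606] ((569.046630859375, -240.18624877929688), (78.36172485351562, 79.07135772705078), 76.5619125366211)
0.073 0.09 166 [ 0.5681 -0.2399  0.0805] ((566.3251953125, -238.54010009765625), (44.193641662597656, 72.13082122802734), 61.44234085083008)
0.068 0.1 238 [ 0.5678 -0.2393  0.0778] ((567.5858154296875, -242.2457275390625), (64.90910339355469, 74.69263458251953), 73.64100646972656)
```

View pics/crop0.png

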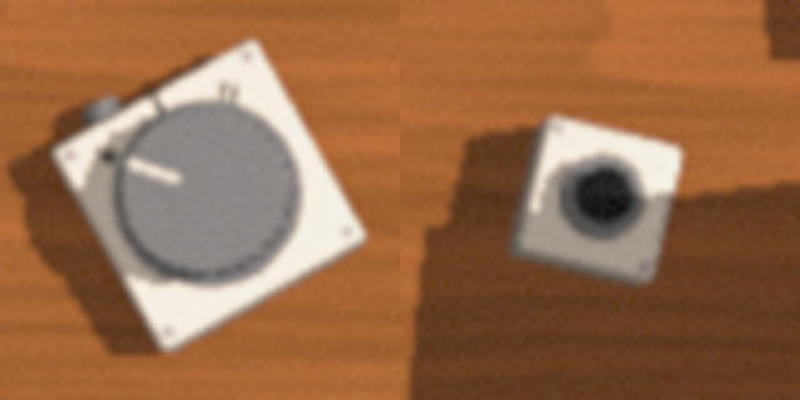

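View pics/crop1.png

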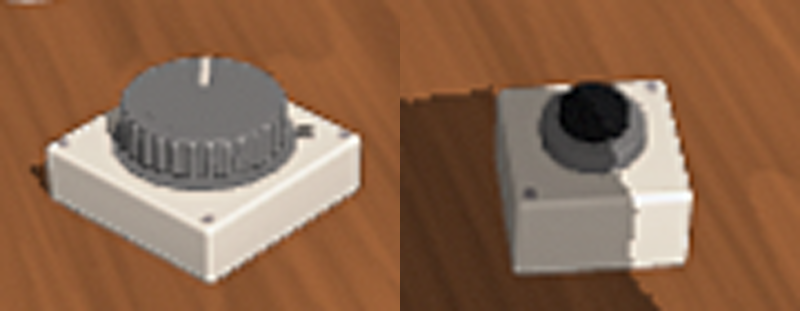

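The crop confirms it: the unit on the board has the dot, bar and double-bar marks, with the pointer at the dot. I'll refine the centres now.

Run:
```python
import cv2,numpy as np
from h import *
T=np.load("top0.npz");S=np.load("side0.npz")
def mask(d,box,cond):
    u0,u1,v0,v1=box; m=np.zeros((480,640),np.uint8); f=cv2.cvtColor(d["frame"],cv2.COLOR_RGB2HSV).astype(int)
    m[v0:v1,u0:u1]=cond(f[v0:v1,u0:u1]).astype(np.uint8); 
    n,l,s,c=cv2.connectedComponentsWithStats(m); k=1+s[1:,4].argmax(); return (l==k).astype(np.uint8)
def world(c,d,z): return ray(d,c[0],c[1],z).round(4)
# box white corners top
m=mask(T,(230,310,195,275),lambda f:(f[...,1]<50)&(f[...,2]>80))
cn=max(cv2.findContours(m,0,1)[0],key=cv2.contourArea)
W=np.array([ray(T,*p[0],.054)[:2] for p in cn],np.float32)*1000
print("box",cv2.minAreaRect(W))
m2=mask(T,(240,300,200,262),lambda f:(f[...,1]<40)&(f[...,2]>95)&(f[...,2]<165))
cn=max(cv2.findContours(m2,0,1)[0],key=cv2.contourArea); e=cv2.minEnclosingCircle(cn);el=cv2.fitEllipse(cv2.convexHull(cn)); print(e,el,"dial",world(e[0],T,.082),world(el[0],T,.082),np.ptp([ray(T,*p[0],.082)[:2] for p in cn],axis=0))
# pointer
g=T["frame"].astype(int).min(2); sub=np.zeros_like(g); sub[222:236,254:268]=g[222:236,254:268]
print(g[222:236,254:268])
for nm,d,box in(("top",T,(398,430,218,250)),("side",S,(355,395,290,325))):
    m=mask(d,box,lambda f:f[...,2]<50); cn=max(cv2.findContours(m,0,1)[0],key=cv2.contourArea)
    x=cv2.boundingRect(cn); c=cv2.moments(m,True); c=(c["m10"]/c["m00"],c["m01"]/c["m00"]); print(nm,x,c,[world(c,d,z) for z in(.075,.085,.09)])
    P=pts(d); q=P[m>0]; print(np.percentile(q[:,2],[5,25,50,75,95]).round(3), np.median(q,0).round(4))
m=mask(T,(395,433,214,256),lambda f:(f[...,1]<60)|(f[...,2]<60))
cn=max(cv2.findContours(m,0,1)[0],key=cv2.contourArea)
```

```text
box ((569.5180053710938, 157.27587890625), (140.80401611328125, 129.12875366210938), 30.14142417907715)
((268.0, 233.5), 21.148386001586914) ((268.3708801269531, 233.322265625), (37.16855239868164, 42.211517333984375), 85.91010284423828) dial [0.5625 0.1617 0.082 ] [0.563  0.1607 0.082 ] [0.09982126 0.1156251 ]
[[141 132 113 105 113 129 133 132 132 132 132 134 133 135]
 [137 120 105 113 127 131 134 130 134 132 133 132 132 137]
 [130 109 106 121 131 137 133 130 133 129 132 132 133 134]
 [114 108 122 129 132 130 133 135 130 134 133 135 135 133]
 [107 123 156 151 141 138 133 132 134 132 134 133 135 135]
 [111 152 193 197 182 162 152 144 138 131 134 132 137 135]
 [109 148 187 204 203 200 196 185 162 151 143 137 130 133]
 [100 132 153 167 171 190 204 210 201 192 182 159 142 135]
 [106 130 133 136 143 153 168 176 188 201 204 187 151 137]
 [110 126 132 132 133 137 139 147 152 167 176 166 147 135]
 [113 130 135 134 131 134 132 136 133 138 143 140 139 133]
 [106 128 134 133 134 134 132 132 131 134 131 134 136 135]
 [ 99 130 132 132 134 135 136 135 132 132 133 135 131 134]
 [100 127 133 135 135 135 134 137 135 134 132 132 133 134]]
top (408, 229, 11, 10) (413.22222222222223, 233.82716049382717) [array([ 0.5678, -0.2395,  0.075 ]), array([ 0.5668, -0.2379,  0.085 ]), array([ 0.5663, -0.2371,  0.09  ])]
[0.077 0.081 0.084 0.087 0.089] [ 0.5664 -0.2378  0.084 ]
side (365, 299, 16, 14) (372.87719298245617, 305.14619883040933) [array([ 0.566 , -0.2386,  0.075 ]), array([ 0.5617, -0.2486,  0.085 ]), array([ 0.5595, -0.2536,  0.09  ])]
[0.073 0.079 0.082 0.083 0.084] [ 0.5637 -0.2449  0.0815]
```

Run:
```python
import numpy as np
from h import *
from scipy.spatial.transform import Rotation as R
T=np.load("top0.npz")
print(ray(T,271.2,232.9,.082), -T["view"][:3,:3].T@T["view"][:3,3])
print(R.from_rotvec([0.30892749,  1.54887734, -0.31206022]).as_matrix().round(3))
S=np.load("side0.npz"); print(proj(S,[.5655,.154,.082]),proj(S,[.567,-.239,.085]),proj(T,[.567,-.239,.085]))
```

```text
[0.56430781 0.15297115 0.082     ] [0.40313711 0.02100203 1.72666835]
[[-0.001  0.386  0.923]
 [-0.002  0.923 -0.386]
 [-1.    -0.002 -0.   ]]
[316.06771549 201.62934886] [373.62505139 301.39227027] [413.62162405 233.7520335 ]
```

play_rows:
  deltas:
    - {"x":60,"y":-90,"z":-10,"fingers":1}
    - {"x":120,"y":-180,"z":-20,"fingers":1}
    - {"x":180,"y":-300,"z":-40,"fingers":1}
    - {"x":240,"y":-420,"z":-60,"fingers":1}
    - {"x":274,"y":-480,"z":-90,"fingers":1}
    - {"x":274,"y":-480,"z":-110,"fingers":1}
    - {"x":274,"y":-480,"z":-110,"fingers":1}
    - {"x":274,"y":-480,"z":-110,"fingers":1}
    - {"x":274,"y":-480,"z":-110,"fingers":1}
    - {"x":274,"y":-480,"z":-110,"fingers":1}
    - {"x":274,"y":-480,"z":-110,"fingers":1}
    - {"x":274,"y":-480,"z":-110,"fingers":1}
    - {"x":274,"y":-480,"z":-110,"fingers":1}
    - {"x":274,"y":-480,"z":-110,"fingers":1}
  grip_force: 20

```text
schema error: expected keys wx, wy, wz, x, y, z, fingers
```

play_rows:
  deltas:
    - {"wx":0,"wy":0,"wz":0,"x":30,"y":-50,"z":-10,"fingers":1}
    - {"wx":0,"wy":0,"wz":0,"x":60,"y":-100,"z":-20,"fingers":1}
    - {"wx":0,"wy":0,"wz":0,"x":95,"y":-150,"z":-30,"fingers":1}
    - {"wx":0,"wy":0,"wz":0,"x":125,"y":-200,"z":-40,"fingers":1}
    - {"wx":0,"wy":0,"wz":0,"x":155,"y":-250,"z":-50,"fingers":1}
    - {"wx":0,"wy":0,"wz":0,"x":185,"y":-300,"z":-60,"fingers":1}
    - {"wx":0,"wy":0,"wz":0,"x":215,"y":-350,"z":-70,"fingers":1}
    - {"wx":0,"wy":0,"wz":0,"x":240,"y":-400,"z":-80,"fingers":1}
    - {"wx":0,"wy":0,"wz":0,"x":260,"y":-450,"z":-90,"fingers":1}
    - {"wx":0,"wy":0,"wz":0,"x":274,"y":-480,"z":-105,"fingers":1}
    - {"wx":0,"wy":0,"wz":0,"x":274,"y":-480,"z":-120,"fingers":1}
    - {"wx":0,"wy":0,"wz":0,"x":274,"y":-480,"z":-120,"fingers":1}
    - {"wx":0,"wy":0,"wz":0,"x":274,"y":-480,"z":-120,"fingers":1}
    - {"wx":0,"wy":0,"wz":0,"x":274,"y":-480,"z":-120,"fingers":1}
  grip_force: 20

```text
time: 1.85
tool_pos: [0.5344, 0.144, 0.1341]
tcp_rot: [0.31, 1.547, -0.309]
wrist_force: [0.3, -0.0, 0.8]
width: -0.006
```

Run:
```python
from workcell import monitor, eyes
import cv2,numpy as np
d=eyes.read_camera("side"); np.savez("side1.npz",**d)
cv2.imwrite("pics/s1.png",cv2.resize(d["frame"][80:280,220:460],(720,600),interpolation=cv2.INTER_CUBIC)[:,:,::-1])
s=monitor.read_state(); print({k:np.round(s[k],4) for k in("time","q","tool_pos","wrist_force","width")})
```

```text
{'time': np.float64(1.9), 'q': array([ 2.1780e-01,  1.4040e-01,  1.9842e+00,  1.0000e-04,  1.0156e+00,
       -9.5870e-01]), 'tool_pos': array([0.5345, 0.1438, 0.1341]), 'wrist_force': array([-0.386 ,  0.0152,  0.3341]), 'width': np.float64(0.001)}
```

View pics/s1.png

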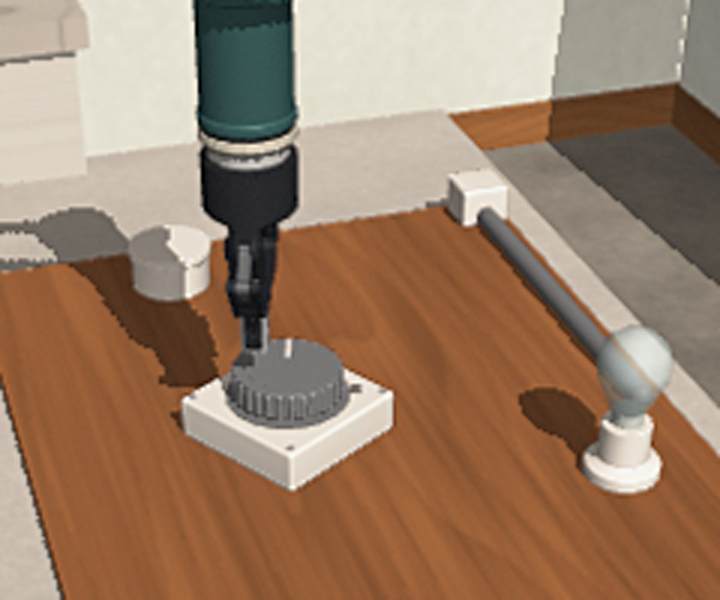

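The shut fingertips hang over the near part of the dial (around crop px (255,345)). The dial is untouched and the pointer is still at the dot. I'll descend until it makes contact.

play_rows:
  deltas:
    - {"wx":0,"wy":0,"wz":0,"x":0,"y":0,"z":-15,"fingers":1}
    - {"wx":0,"wy":0,"wz":0,"x":0,"y":0,"z":-24,"fingers":1}
    - {"wx":0,"wy":0,"wz":0,"x":0,"y":0,"z":-27,"fingers":1}
    - {"wx":0,"wy":0,"wz":0,"x":0,"y":0,"z":-27,"fingers":1}
    - {"wx":0,"wy":0,"wz":0,"x":0,"y":0,"z":-27,"fingers":1}

```text
time: 2.52
tool_pos: [0.5346, 0.1428, 0.1065]
tcp_rot: [0.311, 1.548, -0.31]
wrist_force: [0.6, -0.1, -0.2]
width: 0.004
```

play_rows:
  deltas:
    - {"wx":0,"wy":0,"wz":0,"x":0,"y":0,"z":-2,"fingers":1}
    - {"wx":0,"wy":0,"wz":0,"x":0,"y":0,"z":-2,"fingers":1}
    - {"wx":0,"wy":0,"wz":0,"x":0,"y":0,"z":-2,"fingers":1}

```text
time: 2.9
tool_pos: [0.5343, 0.1428, 0.1044]
tcp_rot: [0.311, 1.548, -0.31]
wrist_force: [-0.6, -0.2, -0.4]
width: 0.001
```

play_rows:
  deltas:
    - {"wx":0,"wy":0,"wz":0,"x":0,"y":0,"z":-1,"fingers":1}
    - {"wx":0,"wy":0,"wz":0,"x":0,"y":0,"z":-1,"fingers":1}
    - {"wx":0,"wy":0,"wz":0,"x":0,"y":0,"z":-1,"fingers":1}

```text
time: 3.28
tool_pos: [0.5344, 0.1428, 0.1036]
tcp_rot: [0.31, 1.548, -0.31]
wrist_force: [-1.2, -0.3, 3.4]
width: 0.001
```

play_rows:
  deltas:
    - {"wx":0,"wy":0,"wz":0,"x":0,"y":0,"z":-1.8,"fingers":1}
    - {"wx":0,"wy":0,"wz":0,"x":0,"y":0,"z":-1.8,"fingers":1}
    - {"wx":0,"wy":0,"wz":0,"x":0,"y":0,"z":-1.8,"fingers":1}

```text
time: 3.65
tool_pos: [0.5344, 0.1428, 0.102]
tcp_rot: [0.311, 1.548, -0.31]
wrist_force: [-1.7, -1.0, 6.0]
width: 0.003
```

play_rows:
  deltas:
    - {"wx":0,"wy":0,"wz":-5,"x":-0.8,"y":2.7,"z":-0.3,"fingers":1}
    - {"wx":0,"wy":0,"wz":-10,"x":-1.4,"y":5.5,"z":-0.3,"fingers":1}
    - {"wx":0,"wy":0,"wz":-15,"x":-1.7,"y":8.3,"z":-0.3,"fingers":1}
    - {"wx":0,"wy":0,"wz":-20,"x":-1.8,"y":11.1,"z":-0.3,"fingers":1}
    - {"wx":0,"wy":0,"wz":-25,"x":-1.6,"y":13.9,"z":-0.3,"fingers":1}
    - {"wx":0,"wy":0,"wz":-30,"x":-1.2,"y":16.7,"z":-0.3,"fingers":1}
    - {"wx":0,"wy":0,"wz":-35,"x":-0.6,"y":19.5,"z":-0.3,"fingers":1}
    - {"wx":0,"wy":0,"wz":-40,"x":0.3,"y":22.2,"z":-0.3,"fingers":1}
    - {"wx":0,"wy":0,"wz":-40,"x":0.3,"y":22.2,"z":-0.3,"fingers":1}

```text
time: 4.78
tool_pos: [0.5338, 0.1656, 0.1015]
tcp_rot: [0.852, 1.399, -0.852]
wrist_force: [-4.5, 1.1, 7.5]
width: -0.005
```

Run:
```python
from workcell import monitor, eyes
import cv2,numpy as np
d=eyes.read_camera("side"); np.savez("side2.npz",**d)
cv2.imwrite("pics/s2.png",cv2.resize(d["frame"][160:260,260:380],(720,600),interpolation=cv2.INTER_CUBIC)[:,:,::-1])
s=monitor.read_state(); print({k:np.round(s[k],4) for k in("time","q","tool_pos","wrist_force","width")})
```

```text
{'time': np.float64(4.825), 'q': array([ 2.5560e-01,  1.9020e-01,  1.9946e+00,  1.4000e-03,  9.5830e-01,
       -2.2180e-01]), 'tool_pos': array([0.5338, 0.1656, 0.1015]), 'wrist_force': array([-4.797 ,  0.5697,  8.1261]), 'width': np.float64(-0.0045)}
```

View pics/s2.png

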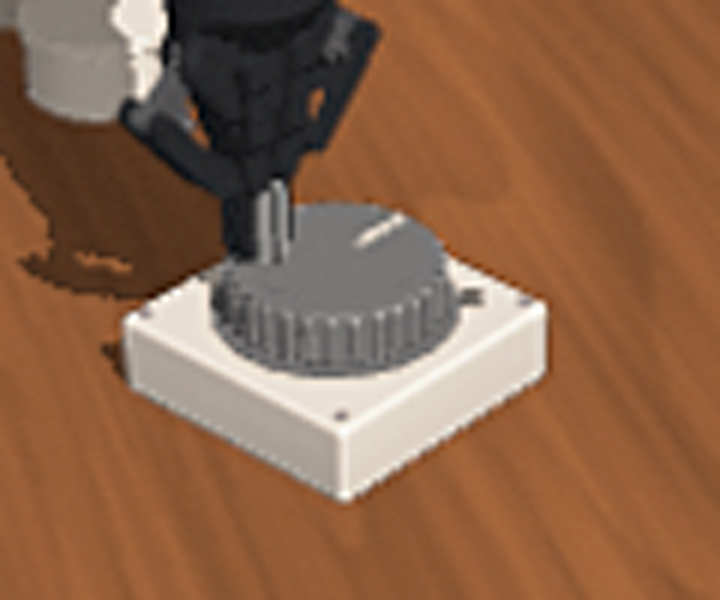

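The pointer (crop px (380,230)) has swung clockwise to about the single bar, and the box has not moved. I'll lift straight off and move clear so I can check it.

play_rows:
  deltas:
    - {"wx":0,"wy":0,"wz":0,"x":0,"y":0,"z":5,"fingers":1}
    - {"wx":0,"wy":0,"wz":0,"x":0,"y":0,"z":30,"fingers":1}
    - {"wx":0,"wy":0,"wz":0,"x":0,"y":0,"z":60,"fingers":1}
    - {"wx":0,"wy":0,"wz":0,"x":5,"y":-50,"z":60,"fingers":1}
    - {"wx":0,"wy":0,"wz":0,"x":10,"y":-100,"z":60,"fingers":1}
    - {"wx":0,"wy":0,"wz":0,"x":15,"y":-150,"z":60,"fingers":1}
    - {"wx":0,"wy":0,"wz":0,"x":20,"y":-200,"z":60,"fingers":1}
    - {"wx":0,"wy":0,"wz":0,"x":25,"y":-250,"z":60,"fingers":1}
    - {"wx":0,"wy":0,"wz":0,"x":25,"y":-250,"z":60,"fingers":1}

```text
time: 5.95
tool_pos: [0.5598, -0.0883, 0.1609]
tcp_rot: [0.854, 1.395, -0.855]
wrist_force: [0.1, 0.7, -0.4]
width: -0.003
```

Run:
```python
from workcell import monitor, eyes
import cv2,numpy as np
from h import *
d=eyes.read_camera("top"); np.savez("top3.npz",**d)
cv2.imwrite("pics/t3.png",cv2.resize(d["frame"][195:275,230:310],(600,600),interpolation=cv2.INTER_CUBIC)[:,:,::-1])
o=np.load("top0.npz")["frame"]
g=d["frame"].astype(int).min(2)[216:250,256:290]; m=np.zeros((480,640),np.uint8); m[216:250,256:290]=(g>160)
n,l,s,c=cv2.connectedComponentsWithStats(m); print(s[1:],c[1:])
for i in range(1,n):
    v,u=np.where(l==i)
    if len(u)>8:
        W=np.array([ray(d,a,b,.082)[:2] for a,b in zip(u,v)],np.float32); L=cv2.fitLine(W,2,0,.01,.01).ravel(); print(len(u),L,np.degrees(np.arctan2(L[1],L[0])))
s=monitor.read_state(); print({k:np.round(s[k],4) for k in("time","tool_pos","wrist_force")})
```

```text
[[256 216   5   5  19]
 [263 216   3   1   3]
 [277 216  13  10  63]
 [262 218   7  11  35]] [[257.73684211 217.47368421]
 [264.         216.        ]
 [285.15873016 219.06349206]
 [265.17142857 223.2       ]]
19 [ 0.5214631  -0.8532738   0.6065498   0.19093974] -58.569557
63 [0.5803269  0.8143836  0.60318017 0.11525599] 54.526463
35 [0.86533195 0.5011992  0.59094465 0.17011696] 30.079369
{'time': np.float64(6.0), 'tool_pos': array([ 0.5595, -0.0865,  0.1607]), 'wrist_force': array([ 0.0385,  0.4877, -0.1425])}
```

View pics/t3.png

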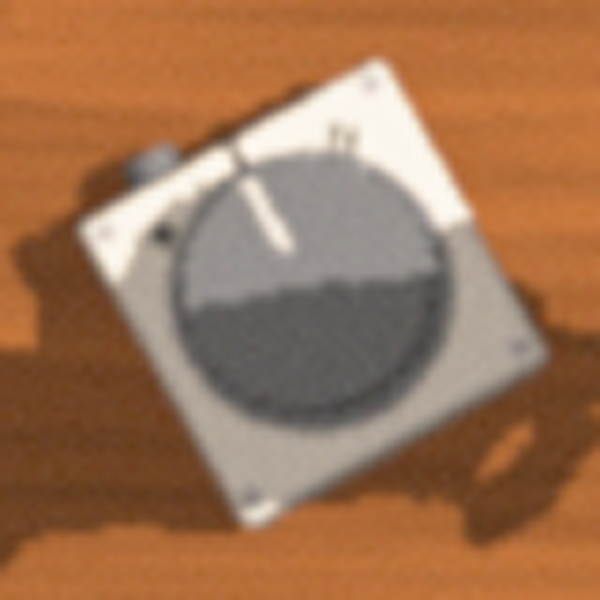

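The pointer line ((265,223) in the image) measures 30.1°, which matches the box yaw of 30.1°. So the dial is at the single bar, and the unit has not moved. Next is the button, at about (0.567, -0.239).

play_rows:
  deltas:
    - {"wx":0,"wy":0,"wz":0,"x":2,"y":-40,"z":0,"fingers":1}
    - {"wx":0,"wy":0,"wz":0,"x":4,"y":-80,"z":0,"fingers":1}
    - {"wx":0,"wy":0,"wz":0,"x":6,"y":-120,"z":0,"fingers":1}
    - {"wx":0,"wy":0,"wz":0,"x":8,"y":-153,"z":0,"fingers":1}
    - {"wx":0,"wy":0,"wz":0,"x":8,"y":-153,"z":-20,"fingers":1}
    - {"wx":0,"wy":0,"wz":0,"x":8,"y":-153,"z":-35,"fingers":1}
    - {"wx":0,"wy":0,"wz":0,"x":8,"y":-153,"z":-40,"fingers":1}
    - {"wx":0,"wy":0,"wz":0,"x":8,"y":-153,"z":-40,"fingers":1}
    - {"wx":0,"wy":0,"wz":0,"x":8,"y":-153,"z":-40,"fingers":1}

```text
time: 7.12
tool_pos: [0.568, -0.2376, 0.1217]
tcp_rot: [0.851, 1.397, -0.85]
wrist_force: [-0.2, 0.4, -0.2]
width: 0.001
```

Run:
```python
from workcell import monitor, eyes
import cv2,numpy as np
a=eyes.read_camera("side");b=eyes.read_camera("top")
A=cv2.resize(a["frame"][240:360,310:430],(400,400),interpolation=cv2.INTER_CUBIC)
B=cv2.resize(b["frame"][180:280,360:460],(400,400),interpolation=cv2.INTER_CUBIC)
cv2.imwrite("pics/b1.png",np.hstack([A,B])[:,:,::-1])
s=monitor.read_state(); print({k:np.round(s[k],4) for k in("time","tool_pos","wrist_force")})
```

```text
{'time': np.float64(7.225), 'tool_pos': array([ 0.5681, -0.2379,  0.122 ]), 'wrist_force': array([ 0.1808,  0.484 , -0.1085])}
```

View pics/b1.png

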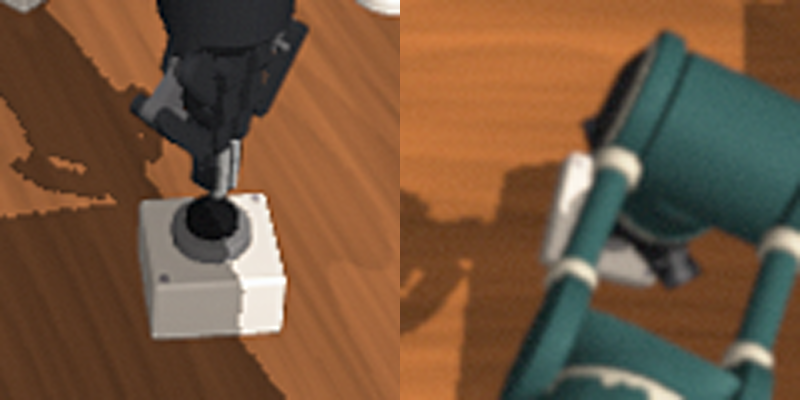

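The fingertip (side crop px (222,190)) is right above the black button cap at (212,218). I'll go down slowly.

play_rows:
  deltas:
    - {"wx":0,"wy":0,"wz":0,"x":0,"y":0,"z":-6,"fingers":1}
    - {"wx":0,"wy":0,"wz":0,"x":0,"y":0,"z":-12,"fingers":1}
    - {"wx":0,"wy":0,"wz":0,"x":0,"y":0,"z":-12,"fingers":1}
    - {"wx":0,"wy":0,"wz":0,"x":0,"y":0,"z":-12,"fingers":1}

```text
time: 7.72
tool_pos: [0.5674, -0.238, 0.109]
tcp_rot: [0.851, 1.398, -0.851]
wrist_force: [1.0, 0.4, 0.0]
width: 0.001
```

play_rows:
  deltas:
    - {"wx":0,"wy":0,"wz":0,"x":0,"y":0,"z":-2,"fingers":1}
    - {"wx":0,"wy":0,"wz":0,"x":0,"y":0,"z":-2,"fingers":1}

```text
time: 7.98
tool_pos: [0.5675, -0.238, 0.1071]
tcp_rot: [0.851, 1.398, -0.851]
wrist_force: [-0.6, -0.1, 0.2]
width: 0.004
```

play_rows:
  deltas:
    - {"wx":0,"wy":0,"wz":0,"x":0,"y":0,"z":-2,"fingers":1}
    - {"wx":0,"wy":0,"wz":0,"x":0,"y":0,"z":-2,"fingers":1}

```text
time: 8.22
tool_pos: [0.5676, -0.238, 0.1052]
tcp_rot: [0.851, 1.398, -0.851]
wrist_force: [-1.0, 0.2, 0.5]
width: 0.003
```

play_rows:
  deltas:
    - {"wx":0,"wy":0,"wz":0,"x":0,"y":0,"z":-2,"fingers":1}
    - {"wx":0,"wy":0,"wz":0,"x":0,"y":0,"z":-2,"fingers":1}

```text
time: 8.48
tool_pos: [0.5677, -0.238, 0.1033]
tcp_rot: [0.851, 1.398, -0.851]
wrist_force: [-0.5, 0.6, 1.3]
width: 0.001
```

play_rows:
  deltas:
    - {"wx":0,"wy":0,"wz":0,"x":0,"y":0,"z":-2,"fingers":1}
    - {"wx":0,"wy":0,"wz":0,"x":0,"y":0,"z":-2,"fingers":1}

```text
time: 8.72
tool_pos: [0.5677, -0.2381, 0.1013]
tcp_rot: [0.851, 1.397, -0.851]
wrist_force: [0.5, -0.1, 2.1]
width: -0.0
```

play_rows:
  deltas:
    - {"wx":0,"wy":0,"wz":0,"x":0,"y":0,"z":-2,"fingers":1}
    - {"wx":0,"wy":0,"wz":0,"x":0,"y":0,"z":-2,"fingers":1}

```text
time: 8.98
tool_pos: [0.5677, -0.2381, 0.0993]
tcp_rot: [0.851, 1.397, -0.851]
wrist_force: [-1.2, -0.2, 3.8]
width: -0.0
```

play_rows:
  deltas:
    - {"wx":0,"wy":0,"wz":0,"x":0,"y":0,"z":-1,"fingers":1}
    - {"wx":0,"wy":0,"wz":0,"x":0,"y":0,"z":-1,"fingers":1}

```text
time: 9.22
tool_pos: [0.5678, -0.2381, 0.099]
tcp_rot: [0.851, 1.397, -0.851]
wrist_force: [-2.3, 0.6, 7.7]
width: 0.001
```

The tool has stopped at z = 0.099 with force rising past 4 N, so the button is at its bottom. I'll press slightly more, then release.

play_rows:
  deltas:
    - {"wx":0,"wy":0,"wz":0,"x":0,"y":0,"z":-0.5,"fingers":1}
    - {"wx":0,"wy":0,"wz":0,"x":0,"y":0,"z":-0.5,"fingers":1}

```text
time: 9.48
tool_pos: [0.5678, -0.2381, 0.099]
tcp_rot: [0.851, 1.397, -0.851]
wrist_force: [-3.2, 1.6, 8.7]
width: 0.003
```

play_rows:
  deltas:
    - {"wx":0,"wy":0,"wz":0,"x":0,"y":0,"z":5,"fingers":1}
    - {"wx":0,"wy":0,"wz":0,"x":0,"y":0,"z":20,"fingers":1}
    - {"wx":0,"wy":0,"wz":0,"x":0,"y":0,"z":60,"fingers":1}
    - {"wx":0,"wy":0,"wz":0,"x":0,"y":0,"z":100,"fingers":1}
    - {"wx":0,"wy":0,"wz":0,"x":-40,"y":-40,"z":100,"fingers":1}
    - {"wx":0,"wy":0,"wz":0,"x":-60,"y":-90,"z":100,"fingers":1}
    - {"wx":0,"wy":0,"wz":0,"x":-80,"y":-140,"z":100,"fingers":1}
    - {"wx":0,"wy":0,"wz":0,"x":-80,"y":-140,"z":100,"fingers":1}
    - {"wx":0,"wy":0,"wz":0,"x":-80,"y":-140,"z":100,"fingers":1}

```text
time: 10.6
tool_pos: [0.4873, -0.3777, 0.1976]
tcp_rot: [0.853, 1.398, -0.851]
wrist_force: [1.4, -0.7, -0.0]
width: 0.002
```

Run:
```python
from workcell import monitor, eyes
import cv2,numpy as np
from h import *
b=eyes.read_camera("top");a=eyes.read_camera("side")
A=cv2.resize(b["frame"][195:275,230:310],(400,400),interpolation=cv2.INTER_CUBIC)
B=cv2.resize(b["frame"][195:275,373:453],(400,400),interpolation=cv2.INTER_CUBIC)
cv2.imwrite("pics/f1.png",np.hstack([A,B])[:,:,::-1]); cv2.imwrite("pics/f2.png",a["frame"][:,:,::-1])
P=pts(b);f=b["frame"];m=np.zeros((480,640),bool);m[224:244,403:424]=f[224:244,403:424].max(2)<50
print(np.median(P[m],0),m.sum(), np.argwhere(m).mean(0))
s=monitor.read_state(); print({k:np.round(s[k],4) for k in("time","tool_pos","wrist_force")})
```

```text
[ 0.56643811 -0.23788154  0.08382123] 76 [234.03947368 413.27631579]
{'time': np.float64(10.7), 'tool_pos': array([ 0.4878, -0.3769,  0.1975]), 'wrist_force': array([ 0.8689,  0.3938, -0.4408])}
```

View pics/f1.png

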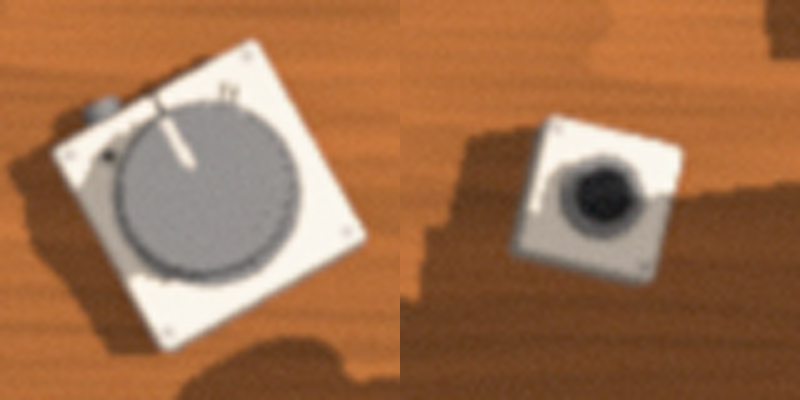

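View pics/f2.png

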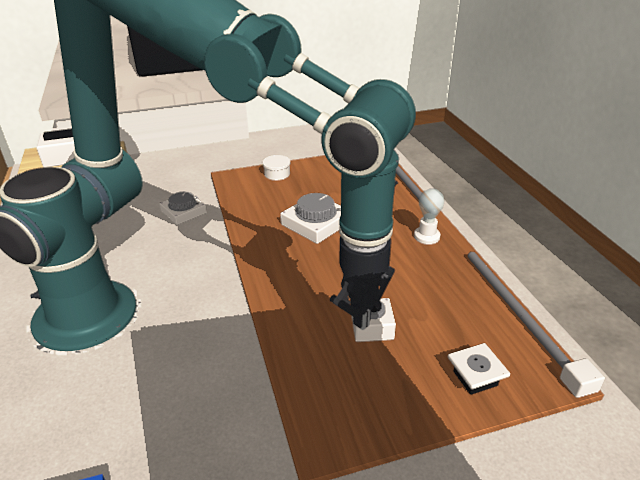

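The pointer is at the single bar (left crop px (175,140)). The button is back up and both units sit at the same pixels as at the start. The arm is clear of everything, so I'm handing in.

```bash
python3 -c "
from workcell import finish_job
print(finish_job())"
```

```text
the job is handed in; nothing more can be done
None
```

The dial is set to the single bar and the button has been pressed fully down and released, in that order. The job was handed in at about 10.7 s.

- **Dial:** I pressed the shut fingertips about 2–2.5 mm into the top of the larger dial, about 32 mm off its axis, and moved them through a 40° clockwise arc. After I lifted off, the pointer measured 30.1°, matching the box's yaw of 30.1°, so it sits at the single bar.
- **Button:** I pressed until the tool stopped moving, after about 6 mm of travel and at nearly 9 N, then let go. The button top was at 0.084 m both before and after, so it came back up.
- **Final checks:** The last top view shows both units where they started, and the lamp, socket and junction box look untouched in the side view. The arm was clear of everything. One dial-centre estimate, from a colour mask that had picked up shadow, was about 7 mm off in y, so I used the depth and edge estimates instead. No other check failed or disagreed.

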